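# Lay out the tray for one water filter test

### The arm

A 7-joint arm with a two-finger parallel gripper is mounted at the origin on a cart in front of the work surface, level with it; the furniture and walls round the work are solid. World frame = base frame: x ahead of the robot, y to its left, z up, the work surface at z = 0. Lengths are in m, angles in degrees, forces in N, time in s.
With the tool pointing down it reaches from about 0.4 to 0.85 m from the base axis. Payload 10.4 kg.
Tool frame: the origin (TCP) lies at the very end of the fingers, on their centre line; the grasp point (between the pads) lies 19 mm behind it; z points along the fingers, y is the line along which they close (so a half turn about z gives the same grasp; the last joint's range is limited). The gripper opens to 87 mm and grips with 3 to 60 N. Pads are 19 mm wide; open, the fingers measure 117 mm over their backs; the gripper's body (75 mm by 190 mm) begins 51 mm behind the grasp point.
Start: joints at [72.674, 19.034, -3.707, 83.658, 1.238, 77.344, -5.071], TCP at [0.173, -0.601, 0.223] pointing down, gripper open.
Joint ranges: [-148.97, 148.97], [-28.65, 121.19], [-84.17, 76.75], [9.2, 138.47], [-72.65, 252.65], [3.7, 117.97], [-149.18, 149.18]. Speed limits (degrees/s): [127.2, 127.2, 159.86, 159.86, 180, 180, 180].

### API

Orientations are given as [roll, pitch, yaw] about the fixed x, y, z axes, in that order (R = Rz(yaw) Ry(pitch) Rx(roll)).
In Python, from bench import robot gives the robot as it stands.
- The arm moves only by the tool move_arm, never from a script. Its argument "moves" is a list of rows, each a list of 3 entries, a list of its own where there are three numbers: the gripper's target within -1 to 1 (fully open at 1, half-way at 0, shut at -1), then the shift along the tool's x, y, z in mm, then the turn, a rotation vector about the tool's x, y, z in degrees. A call has 1 to 5 rows; each row is the pose to reach, as a shift and turn from the pose commanded when the call began, along the tool's axes at that moment; what a row does not reach only later rows make up. A row lasts 1/8 s, in which the tool goes at most 62.5 mm and 10.7 degrees, less where a joint would pass 70% of its speed; a pose out of reach is approached as far as the arm can. A call with a gripper value outside its range is refused whole. The fingers move at their own pace and stop on an object; "newtons" is the grip in N (left out, the last holds). Time passes only in rows, so rows that repeat a pose let the fingers close. It gives the time, the measured TCP pose, the force, the opening and the grip force at its end, in the units of the state.
- robot.state(): the state, without advancing time (a new reading comes with each control period).
- robot.snapshot(name): name is "scene" or "top"; returns (picture, depth): 480x640x3 uint8, blue, green, red; 480x640 float32, m along the optical axis (not along the pixel's ray), 0 where there is no reading.
- robot.calibration(name): a dict with "fov_y" (degrees; the focal length in pixels is half the picture's height over the tangent of half this angle, whatever the lens; pixels are square), "cx", "cy" (the principal point, pixels), "world_from_camera" (4x4, takes a point from camera to world coordinates). Camera axes: x right, y down, z forward; pixel columns grow to the right and rows downward; lengths in m; the calibration is good to about 2 mm. A picture is of the moment at which its call begins. calibration takes no time and is no camera call.
- robot.sign_off(): hands the job in; it is judged then, once.
The state is a dict: "time_s": time; "joint_pos": joint angles; "dq": joint speeds; "joint_torque": joint torques, N m; "position": TCP position; "orientation": TCP orientation; "wrist_force": force on the tool from outside, world axes, zero at the start; "torque": the same for the moment, N m; "grip_width": opening from 0.0 (shut) to 1.0 (fully open); "grasp_force": force on a finger pad.
Only numpy, scipy, OpenCV 4.12 (cv2) and the standard library are available. Lean on these libraries where they do the work, as an engineer would, in place of code of your own. Each camera call takes 0.05 s, during which the arm holds its last target. There are 200 camera calls.

### The job

Set out the dark blue tray for one filter test: slide the bottom dish out of the dispenser by its projecting end, so that the rest of the stack drops down inside, and lay it flat in the big recess between the two vials; lay the tweezers in the long groove in front of it. Stand the orange-capped sample vial in the pocket directly behind (further from the robot than) the white-capped vial it is read against, and the reagent bottle with the blue cap in the pocket directly behind the black-capped vial. Everything must sit right down in its recess; leave the two vials already in the tray standing in their pockets and do not knock over the wash bottle.

Things in the scene. Friction and masses are not known exactly. Their poses are not given: they have to be found in the camera images.
- dispenser: fixed clear dish dispenser on a grey foot, stack of four white dishes. Origin on the worktop under the middle of its mouth; dishes slide out along its -x (roughly to the robot). Magazine x -4 to 87 mm, 61 wide, 68 high; inner floor 16 mm up. Front lips end 15 mm above it: only the lowest dish passes. A 24 mm wide tongue level with the floor runs out to x -36; foot plate 5 mm high ends at x -17.
- dish_bottom_mid (a point): centre, half-way up, of the lowest dish: rectangular white filter dish with fixed clear lid, 80 (x) x 50 (y) x 12 (z) mm, 30 g, square with the dispenser. Its front 30 to 35 mm project from the mouth (dispenser -x): grip that end across the 50 mm width. Pulled 50 mm towards -x it is free; three equal dishes rest on it (1 to 2 N rubbing), then drop.
- dish_top_mid (a point): centre (half-way up) of the topmost dish in the dispenser, same kind and size; not to be handled, it drops by 12 mm when the lowest dish is drawn out.
- tray: fixed dark blue tray, 160 (x) x 222 (y) x 12 mm. Origin: its centre, on the worktop; +x away from the robot (behind), +y left. Recesses 5 mm deep, floor 7 mm above the worktop. Centres in its frame, mm: dish recess (18, 0), 88 (x) x 58 (y); groove (-56, 0), 30 x 150; four 40 x 40 pockets: front (-6, 84), (-6, -84) hold the white- and black-capped vials (either way); rear (46, 84), (46, -84) empty.
- vial_white_mid (a point): centre, half-way up, of the white-capped sample vial standing in one front pocket of the tray (the blank): round, 23 mm diameter, 52 mm high. Stays there.
- vial_black_mid (a point): centre, half-way up, of the black-capped sample vial standing in the other front pocket of the tray (the standard): round, 23 mm diameter, 52 mm high. Stays there.
- vial_orange_mid (a point): centre, half-way up, of the orange-capped sample vial standing on the worktop: round, 23 mm diameter, 52 mm high, 30 g. To be moved.
- reagent_mid (a point): centre, half-way up, of the small square black dropper bottle with a blue cap, standing on the worktop: body 29 x 29 mm (sides along its own x and y) up to 34 mm, above it the round cap of 25 mm; 57 mm high, 45 g. To be moved.
- tweezers_mid (a point): middle of the steel tweezers lying flat on the worktop: 128 mm long along their own y, 17 mm wide (x), 9 mm high, 22 g; the point is half-way up. Grip across the width near the middle. To be moved; either end may point left.
- wash_bottle_mid (a point): middle of the body of the standing wash bottle with a blue swan-neck nozzle, 71 mm diameter, 205 mm high, half-way up the body at 65 mm. A bystander at the back of the work area; its own z points up.

How it is judged (in metres and radians):
At the end, for the whole second after the job is handed in: Drawn dish in the big recess (8 mm, 0.2 rad), tweezers in the groove (12 mm across, 15 along, 0.2 rad), orange vial behind the white-capped, reagent behind the black-capped vial (10 mm, upright), all down on the floors; both old vials still in their pockets; other dishes in the dispenser, one lower (x of dish_bottom_mid in the frame of tray between 0.01 and 0.026 m and z of dish_bottom_mid in the frame of tray between 0.011 and 0.016 m and y of dish_bottom_mid in the frame of tray between -0.008 and 0.008 m and angle between the x axis of dish_bottom_mid and the x axis of tray, either way round below 0.2 rad and angle between each of dish_bottom_mid, vial_orange_mid, reagent_mid, vial_white_mid, vial_black_mid's own z axis and vertical below 0.12 rad and x of tweezers_mid in the frame of tray between -0.068 and -0.044 m and z of tweezers_mid in the frame of tray between 0.0095 and 0.0145 m and y of tweezers_mid in the frame of tray between -0.015 and 0.015 m and angle between the y axis of tweezers_mid and the y axis of tray, either way round below 0.2 rad and x of vial_orange_mid in the frame of tray between 0.036 and 0.056 m and z of vial_orange_mid in the frame of tray between 0.031 and 0.036 m and x of reagent_mid in the frame of tray between 0.036 and 0.056 m and z of reagent_mid in the frame of tray between 0.0335 and 0.0385 m and ((y of vial_white_mid in the frame of tray between 0.074 and 0.094 m and y of vial_orange_mid in the frame of tray between 0.074 and 0.094 m and y of vial_black_mid in the frame of tray between -0.094 and -0.074 m and y of reagent_mid in the frame of tray between -0.094 and -0.074 m) or (y of vial_white_mid in the frame of tray between -0.094 and -0.074 m and y of vial_orange_mid in the frame of tray between -0.094 and -0.074 m and y of vial_black_mid in the frame of tray between 0.074 and 0.094 m and y of reagent_mid in the frame of tray between 0.074 and 0.094 m)) and x of vial_white_mid in the frame of tray between -0.016 and 0.004 m and z of vial_white_mid in the frame of tray between 0.031 and 0.036 m and x of vial_black_mid in the frame of tray between -0.016 and 0.004 m and z of vial_black_mid in the frame of tray between 0.031 and 0.036 m and x of dish_top_mid in the frame of dispenser between 0.0345 and 0.0485 m and y of dish_top_mid in the frame of dispenser between -0.006 and 0.006 m and z of dish_top_mid in the frame of dispenser between 0.0435 and 0.0485 m); the robot touches nothing.
It fails at once if a vial standing in the tray is tipped over (angle between any of vial_white_mid, vial_black_mid's own z axis and vertical above 0.6 rad).
It fails at once if the wash bottle is knocked over (angle between wash_bottle_mid's own z axis and vertical above 0.5 rad).
It also fails if it takes over 96 s, if anything falls off the work surface, if the arm or the gripper's body presses on something with over 40 N, if the wrist force passes 120 N, or if a joint passes its speed limit or range.

## Working session

There is one attempt and no reset: what is moved stays moved. The work goes in short steps, Python scripts to look and compute and a tool call to move; the robot and the scene stay as the last step left them, time stands still between calls to the robot, and variables do not carry over. Pictures are saved under pics/ and viewed, at most 14 in all, crops included, and the job is handed in when it is done.

Besides the shell and the picture viewer there is one more tool, called after "Emit:" as name(argument=value, ...), one argument or row to a line, values as JSON. move_arm: Moves the arm, as the interface text tells. Its arguments: {"type":"object","properties":{"moves":{"type":"array","items":{"type":"array"}},"newtons":{"type":"number"}},"required":["moves"]}

```bash
ls; mkdir -p pics
cat > h.py <<'E'
import numpy as np, cv2, math
from bench import robot
def cam(n):
    c=robot.calibration(n); f=240/math.tan(math.radians(c["fov_y"])/2)
    return f,c["cx"],c["cy"],np.array(c["world_from_camera"])
def snap(n,fn=None):
    p,d=robot.snapshot(n); 
    if fn: cv2.imwrite("pics/"+fn,p)
    f,cx,cy,T=cam(n); v,u=np.mgrid[0:480,0:640]
    P=np.stack([(u-cx)/f*d,(v-cy)/f*d,d,np.ones_like(d)],-1)@T.T
    P=P[...,:3]; P[d==0]=np.nan
    return p,d,P
E
python3 - <<'E'
from h import *
for n in("scene","top"):
    p,d,P=snap(n,n+"0.png"); np.savez(n+"0.npz",p=p,P=P)
    print(n,robot.calibration(n))
print(robot.state())
E
```

```text
pics
scene {'fov_y': 56.19524394626071, 'cx': 318.54501133002555, 'cy': 243.29820665534467, 'world_from_camera': array([[-0.56427412, -0.42323191,  0.7088508 , -0.29514665],
       [-0.82549912,  0.27667782, -0.49193555,  0.65229237],
       [ 0.01207952, -0.86274222, -0.50549971,  0.70523718],
       [ 0.        ,  0.        ,  0.        ,  1.        ]])}
top {'fov_y': 55.06283924673188, 'cx': 322.8696237317159, 'cy': 239.26506798105925, 'world_from_camera': array([[-0.02209794, -0.99230436,  0.12183488,  0.44410473],
       [-0.99927279,  0.01813496, -0.03354111,  0.05865304],
       [ 0.03107352, -0.12248747, -0.9919835 ,  1.10733793],
       [ 0.        ,  0.        ,  0.        ,  1.        ]])}
{'time_s': 0.1, 'joint_pos': array([72.67409443, 19.06751407, -3.7060037 , 83.6999206 ,  1.23907698,
       77.34203146, -5.07026217]), 'dq': array([ 0.03361553, -0.05573007,  0.02689799, -0.02207772,  0.0031795 ,
        0.0053994 , -0.11262799]), 'joint_torque': array([ 1.09346478e-03, -6.24547505e+01,  2.44090240e-02, -3.90720463e+01,
       -6.13524229e-02,  3.65393038e-02,  2.33804758e-05]), 'position': array([ 0.17248686, -0.60038599,  0.22185321]), 'orientation': array([-1.79930579e+02,  4.85007051e-03,  1.60318674e+01]), 'wrist_force': array([-0.59110086, -0.54679159,  0.27728726]), 'torque': array([-0.00844523,  0.00049628, -0.02111982]), 'grasp_force': 0.0, 'grip_width': 1.0035378301351352}
```

View pics/top0.png

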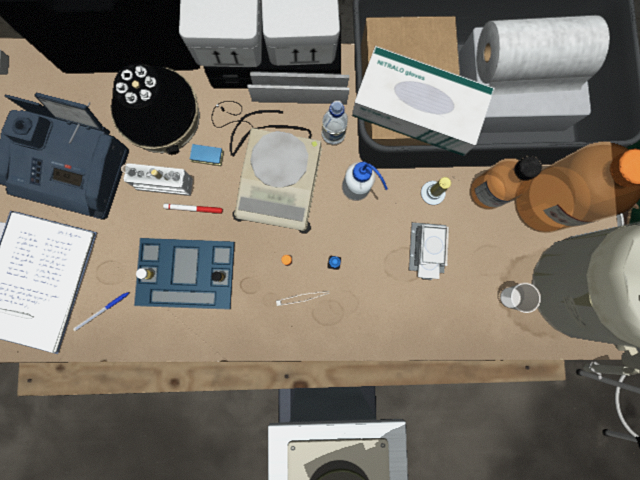

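View pics/scene0.png

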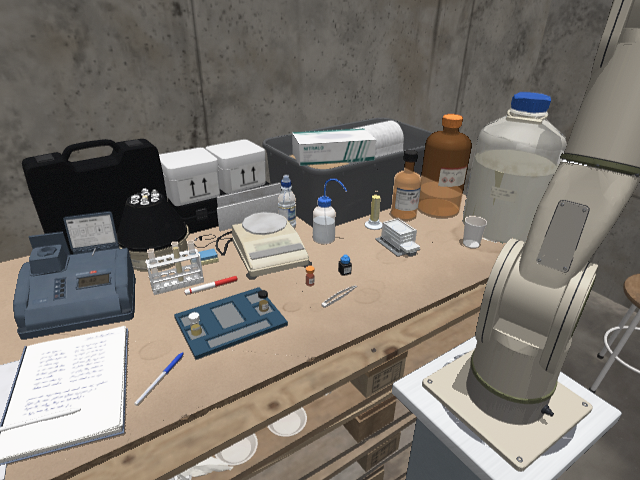

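The top view shows the tray at (185,273) with the white cap left (146,274) and the black cap right (220,276). The orange vial is at (287,260), reagent at (334,262), tweezers at (302,298), dispenser at (429,250) with its tongue toward the bottom, and wash bottle at (358,180).

```bash
cat > m.py <<'E'
from h import *
z=np.load("top0.npz");p=z["p"];P=z["P"]
hsv=cv2.cvtColor(p,cv2.COLOR_BGR2HSV)
H,S,V=[hsv[...,i].astype(int) for i in range(3)]
v,u=np.mgrid[0:480,0:640]
def box(u0,u1,v0,v1): return (u>=u0)&(u<=u1)&(v>=v0)&(v<=v1)
def rect(m,n):
    q=P[m]; q=q[~np.isnan(q).any(1)]
    r=cv2.minAreaRect((q[:,:2]*1000).astype(np.float32)); print(n,len(q),"rect",np.round(r[0],1),np.round(r[1],1),round(r[2],1),"mean",np.round(np.mean(q,0)*1000,1),"z",np.round(np.percentile(q[:,2]*1000,[5,50,95]),1))
rect(box(125,245,230,318)&(H>95)&(H<125)&(S>100)&(P[...,2]>.009)&(P[...,2]<.016),"tray rim")
rect(box(125,245,230,318)&(H>95)&(H<125)&(S>60)&(P[...,2]>.003)&(P[...,2]<.016),"tray all")
rect(box(275,300,245,280)&(P[...,2]>.02),"orange")
rect(box(275,300,245,280)&(P[...,2]>.048),"orange top")
rect(box(320,350,245,280)&(P[...,2]>.02),"reagent")
rect(box(320,350,245,280)&(P[...,2]>.05),"reagent top")
rect(box(130,158,255,290)&(P[...,2]>.045),"white top")
rect(box(205,235,255,290)&(P[...,2]>.045),"black top")
rect(box(270,335,285,312)&(P[...,2]>.004),"tweez")
rect(box(400,460,215,285)&(P[...,2]>.055),"disp top")
for a in(5,12,17,22,28,34,50,62): rect(box(400,460,215,285)&(P[...,2]*1000>a-3)&(P[...,2]*1000<a+3),"disp%d"%a)
for a in [(105,265,225,325,"a"),(265,355,235,315,"b"),(395,465,210,290,"c")]:
    c=p[a[2]:a[3],a[0]:a[1]]; cv2.imwrite("pics/c%s.png"%a[4],cv2.resize(c,None,fx=5 if a[4]!="c" else 7,fy=5 if a[4]!="c" else 7,interpolation=cv2.INTER_CUBIC))
a=cv2.imread("pics/cb.png");b=cv2.imread("pics/cc.png")
cv2.imwrite("pics/cbc.png",cv2.resize(np.hstack([cv2.copyMakeBorder(x,0,560-x.shape[0],0,0,0) for x in(a,b)]),(800,475)))
E
python3 m.py
```

```text
tray rim 2877 rect [505.9 360.5] [242.2 156.4] 86.5 mean [507.2 347.9  11.9] z [ 9.4 11.8 14.7]
tray all 3883 rect [506.2 362.7] [246.7 158. ] 86.6 mean [505.7 349.7  10.8] z [ 6.  11.1 14.5]
orange 85 rect [528.8 108.8] [21.4 21. ] 43.8 mean [528.  108.9  49.8] z [30.2 51.6 54.5]
orange top 76 rect [528.6 109.7] [20.8 21.1] 87.8 mean [528.6 109.5  51.7] z [48.6 51.8 54.7]
reagent 158 rect [521.3  -1.8] [28.9 28.4] 79.8 mean [520.3  -1.1  44.4] z [29.8 47.9 57.3]
reagent top 51 rect [521.   -3.7] [17.8 18.1] 21.4 mean [521.4  -2.2  54.5] z [50.6 54.8 58.5]
white top 96 rect [503.  434.8] [20.4 23.1] 0.4 mean [502.8 433.9  57.4] z [50.6 57.7 61.2]
black top 88 rect [492.7 267.2] [21.7 20.6] 89.9 mean [493.4 266.7  58.4] z [53.3 58.7 61.8]
tweez 98 rect [438.9  74.9] [144.5  63.6] 88.8 mean [438.8  83.8   6.9] z [ 4.1  6.4 10.5]
disp top 1041 rect [ 554.7 -230.9] [62.4 90.8] 84.4 mean [ 555.8 -230.2   64.3] z [59.6 64.4 68. ]
disp5 834 rect [ 549.7 -239.2] [149.6 173.2] 87.9 mean [ 554.2 -230.1    3.9] z [2.1 3.5 7.1]
disp12 49 rect [ 539.1 -200.8] [137.7  66.9] 28.4 mean [ 540.9 -203.3   11.5] z [ 9.2 11.2 14.6]
disp17 43 rect [ 537.5 -205.1] [128.5  29.6] 12.7 mean [ 533.5 -205.8   16.4] z [14.3 15.9 19.3]
disp22 40 rect [ 534.8 -205.5] [124.1  45.4] 20.4 mean [ 524.9 -211.6   22.9] z [19.9 23.5 24.9]
disp28 277 rect [ 540.6 -223.5] [ 52.9 120.5] 87.8 mean [ 502.3 -223.1   28.2] z [25.5 28.3 30.5]
disp34 48 rect [ 542.6 -223.1] [ 50.7 120.4] 88.9 mean [ 525.  -213.6   33.1] z [31.1 32.5 36.4]
disp50 36 rect [ 554.4 -228.6] [58.1 89.3] 84.5 mean [ 545.4 -210.1   50.1] z [47.6 50.2 52.6]
disp62 585 rect [ 555.  -231.1] [62.  90.6] 84.0 mean [ 555.8 -230.    63.1] z [60.3 63.4 64.8]
```

View pics/cbc.png

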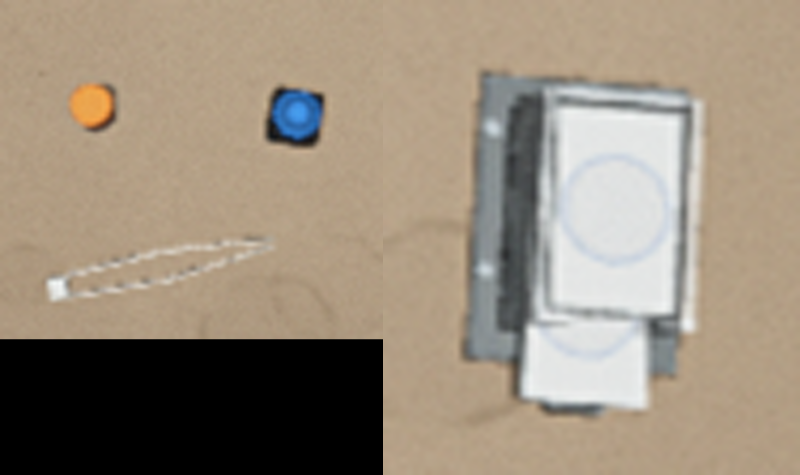

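The crops show the tweezers' end block at left-front and their tips at right-rear, roughly 10° off y. The reagent's square body is turned by about 10°. The dish projects from the dispenser mouth toward the bottom of the picture.

```bash
cat > m2.py <<'E'
from m import *
f,cx,cy,T=cam("top")
def plane(m,z):
    vv,uu=np.nonzero(m); d=np.stack([(uu-cx)/f,(vv-cy)/f,np.ones(len(uu))],-1)@T[:3,:3].T
    o=T[:3,3]; return (o+d*((z-o[2])/d[:,2])[:,None])[:,:2]*1000
def rp(m,z,n):
    q=plane(m,z); r=cv2.minAreaRect(q.astype(np.float32)); print(n,len(q),np.round(r[0],1),np.round(r[1],1),round(r[2],1),"mean",np.round(q.mean(0),1)); return q
print("----")
# tray
m=(box(125,245,230,318)&(H>95)&(H<125)&(S>60)).astype(np.uint8)
m=cv2.morphologyEx(m,cv2.MORPH_OPEN,np.ones((3,3)))
n,l,st,_=cv2.connectedComponentsWithStats(m); m=l==1+np.argmax(st[1:,4])
q=rp(m,.012,"tray colour")
# fit by robust edges: rotate by yaw and take percentile extents
for yaw in(-2.5,-3,-3.5,-4,-4.5):
    t=math.radians(yaw); X=np.array([math.cos(t),math.sin(t)]);Y=np.array([-X[1],X[0]])
    a=q@X;b=q@Y
    e=[]
    bl=[np.percentile(a[(b>k)&(b<k+6)],[0,100]) for k in np.arange(b.min()+20,b.max()-20,6)]
    bl2=[np.percentile(b[(a>k)&(a<k+6)],[0,100]) for k in np.arange(a.min()+15,a.max()-15,6)]
    bl=np.array(bl);bl2=np.array(bl2);A=np.median(bl,0);B=np.median(bl2,0)
    c=A.mean()*X+B.mean()*Y; print(yaw,np.round(A[1]-A[0],1),np.round(B[1]-B[0],1),"std",np.round(np.r_[bl.std(0),bl2.std(0)],2),"c",np.round(c,1))
# tweezers
bg=cv2.medianBlur(p,31).astype(int); m=box(268,332,286,312)&(np.abs(p.astype(int)-bg).sum(2)>60)&(S<70)
q=rp(m,.006,"tweez"); c=q.mean(0);w=np.linalg.eigh(np.cov(q.T))[1][:,1];s=(q-c)@w;print(w,math.degrees(math.atan2(w[1],w[0])),c+w*(s.max()+s.min())/2,s.max()-s.min())
# reagent body dark
m=box(318,350,245,278)&(V<75); rp(m|(box(318,350,245,278)&(H>95)&(H<125)&(S>120)),.034,"reagent")
# dish: projecting part at z 28
m=box(410,455,262,290)&(S<25)&(V>190); q=rp(m,.028,"dish proj")
for k in range(495,520,5): 
    b=q[(q[:,0]>k-25)&(q[:,0]<=k-20)]; print(k-22,b[:,1].min(),b[:,1].max())
m=box(400,465,210,285)&(P[...,2]>.056);
E
python3 m2.py | sed -n '/----/,$p'
```

```text
----
tray colour 3977 [505.2 349. ] [221.2 157.6] 86.7 mean [505.9 348.5]
-2.5 155.6 218.9 std [ 0.92  0.93  0.86 15.52] c [505.2 348.9]
-3 155.6 219.0 std [ 0.64  0.69  0.68 17.22] c [505.3 348.8]
-3.5 155.6 219.2 std [ 0.69  0.73  0.62 17.25] c [505.2 348.8]
-4 155.6 219.1 std [ 0.99  1.    0.82 17.28] c [505.1 348.8]
-4.5 155.5 218.8 std [ 1.39  1.34  1.04 17.34] c [505.1 348.9]
tweez 101 [441.   74.1] [ 18.2 125.6] 8.2 mean [440.1  81.7]
[-0.19514968  0.98077347] 101.25346766616038 [441.55479157  74.36306489] 125.6800535666668
reagent 139 [521.5  -2.4] [26.9 28.5] 79.0 mean [521.5  -2.2]
dish proj 303 [ 498.9 -234.2] [67.6 37.8] 88.9 mean [ 499.  -227.5]Traceback (most recent call last):
  File "m2.py", line 31, in <module>
    b=q[(q[:,0]>k-25)&(q[:,0]<=k-20)]; print(k-22,b[:,1].min(),b[:,1].max())
                                                  ~~~~~~~~~~^^
    return umr_minimum(a, axis, None, out, keepdims, initial, where)
ValueError: zero-size array to reduction operation minimum which has no identity
```

View pics/ca.png

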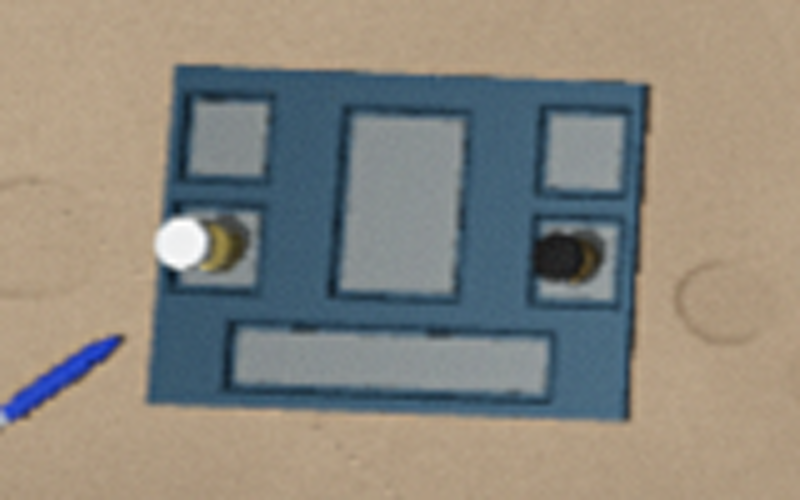

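The tray crop shows white left, black right, rear pockets and dish recess empty, so orange goes rear left and reagent rear right. I'll measure the projecting dish end and write a move helper.

```bash
cat >> h.py <<'E'
def go(x,y,z,yaw=None):
    s=robot.state(); p=s["position"]*1000; w=s["orientation"][2]; t=math.radians(w)
    d=np.array([x,y,z])-p; a=0 if yaw is None else (yaw-w+180)%360-180
    c,sn=math.cos(t),math.sin(t)
    sh=[c*d[0]+sn*d[1], sn*d[0]-c*d[1], -d[2]]
    print("pos",np.round(p,1),"ori",np.round(s["orientation"],2),"shift",np.round(sh,1),"turn z",round(-a,1),"rows>=",round(max(np.linalg.norm(sh)/62.5,abs(a)/10.7),1),"t",s["time_s"],"j",np.round(s["joint_pos"]))
E
python3 - <<'E' | sed -n '/----/,$p'
from m import *
print('----')
m=box(405,460,258,290)&(P[...,2]>.025)&(P[...,2]<.031)&(P[...,0]<.512)&(P[...,1]>-.26)&(P[...,1]<-.18)
rect(m,"dish"); q=P[m]*1000
t=math.radians(-5.6);X=np.array([math.cos(t),math.sin(t)]);Y=np.array([-X[1],X[0]])
a=(q[:,:2]-[513.4,-226.9])@X;b=(q[:,:2]-[513.4,-226.9])@Y
print(np.percentile(a,[0,2,5,98]),np.percentile(b,[0,2,50,98,100]))
rect(box(340,375,160,200)&(P[...,2]>.08),"wash")
go(492,-224.5,150,-5.6)
E
```

```text
----
dish 237 rect [ 495.7 -224.1] [48.4 30.9] 87.9 mean [ 496.2 -225.1   28.3] z [25.7 28.3 30.4]
[-33.06301178 -32.26211112 -31.33301566  -2.35320618] [-23.62064574 -22.55832537  -0.30931437  24.34282474  25.24943163]
wash 771 rect [715.  -62.5] [67.1 79.7] 83.8 mean [702.4 -59.2 120.6] z [ 91.  109.2 177.9]
pos [ 172.5 -600.4  221.9] ori [-179.93    0.     16.03] shift [ 410.9 -273.    71.9] turn z 21.6 rows>= 8.0 t 0.1 j [73. 19. -4. 84.  1. 77. -5.]
```

Emit:
move_arm(
  moves=[
    [1, [50, -34, 0], [0, 0, 5]],
    [1, [100, -67, 0], [0, 0, 10]],
    [1, [150, -100, 0], [0, 0, 15]],
    [1, [200, -133, 0], [0, 0, 20]],
    [1, [250, -167, 10], [0, 0, 21.6]],
  ],
  newtons=15,
)

```text
time_s: 0.72
position: [0.368, -0.3698, 0.2129]
orientation: [179.9, -0.1, -5.7]
wrist_force: [1.2, 0.3, -0.7]
grip_width: 1.004
grasp_force: 0.0
```

```bash
python3 -c "
from h import *
go(492.5,-224.4,100,-5.6)"
```

```text
pos [ 368.  -369.8  212.9] ori [ 1.7994e+02 -6.0000e-02 -5.6800e+00] shift [ 109.5 -157.   112.9] turn z -0.1 rows>= 3.6 t 0.725 j [ 52.   7. -13. 100.   2.  74. -57.]
```

Emit:
move_arm(
  moves=[
    [1, [37, -52, 10], [0, 0, 0]],
    [1, [74, -105, 40], [0, 0, 0]],
    [1, [109, -157, 75], [0, 0, 0]],
    [1, [109, -157, 113], [0, 0, 0]],
    [1, [109, -157, 113], [0, 0, 0]],
  ],
)

```text
time_s: 1.35
position: [0.4888, -0.2231, 0.0964]
orientation: [-179.8, 0.4, -5.4]
wrist_force: [-0.2, -1.2, 0.2]
grip_width: 1.001
grasp_force: 0.0
```

```bash
python3 -c "
from h import *
go(492.5,-224.4,19,-5.6)"
```

```text
pos [ 488.8 -223.1   96.4] ori [-179.84    0.36   -5.39] shift [ 3.8  0.9 77.4] turn z 0.2 rows>= 1.2 t 1.35 j [ 38.  16. -21. 104.   7.  61. -81.]
```

Emit:
move_arm(
  moves=[
    [1, [1, 0, 30], [0, 0, 0]],
    [1, [1, 0, 55], [0, 0, 0]],
    [1, [1, 0, 68], [0, 0, 0]],
    [1, [1, 0, 68], [0, 0, 0]],
    [1, [1, 0, 68], [0, 0, 0]],
  ],
)

```text
time_s: 1.98
position: [0.4922, -0.2263, 0.0329]
orientation: [180.0, -0.1, -5.6]
wrist_force: [-0.4, 0.1, 0.3]
grip_width: 0.998
grasp_force: 0.0
```

```bash
python3 -c "
from h import *
go(492.5,-224.4,19,-5.6)"
```

```text
pos [ 492.2 -226.3   32.9] ori [ 1.7995e+02 -1.0000e-01 -5.6000e+00] shift [ 0.2 -1.9 13.9] turn z 0.0 rows>= 0.2 t 1.975 j [ 38.  21. -21. 107.   9.  54. -83.]
```

Emit:
move_arm(
  moves=[
    [1, [0, -1.5, 8], [0, 0, 0]],
    [1, [0, -2, 14], [0, 0, 0]],
    [1, [0, -2, 14], [0, 0, 0]],
    [0.25, [0, -2, 14], [0, 0, 0]],
    [0, [0, -2, 14], [0, 0, 0]],
  ],
  newtons=12,
)

```text
time_s: 2.6
position: [0.4918, -0.2237, 0.0177]
orientation: [180.0, -0.0, -5.6]
wrist_force: [-0.4, 0.1, 0.1]
grip_width: 0.852
grasp_force: 0.0
```

Emit:
move_arm(
  moves=[
    [0, [0, 0, 0], [0, 0, 0]],
    [0, [0, 0, 0], [0, 0, 0]],
    [0, [0, 0, 0], [0, 0, 0]],
  ],
)

```text
time_s: 2.98
position: [0.4917, -0.2237, 0.0176]
orientation: [180.0, -0.0, -5.6]
wrist_force: [-0.1, 0.1, 0.6]
grip_width: 0.572
grasp_force: 12.0
```

```bash
python3 -c "
from h import *
go(492.5,-224.4,19,-5.6)
p,d,P=snap('scene','s1.png'); cv2.imwrite('pics/s1c.png',cv2.resize(p[180:300,340:480],None,fx=5,fy=5))"
```

```text
pos [ 491.7 -223.7   17.6] ori [ 1.7999e+02 -1.0000e-02 -5.5700e+00] shift [ 0.9  0.7 -1.4] turn z 0.0 rows>= 0.0 t 2.975 j [ 37.  22. -21. 107.  10.  52. -83.]
```

View pics/s1c.png

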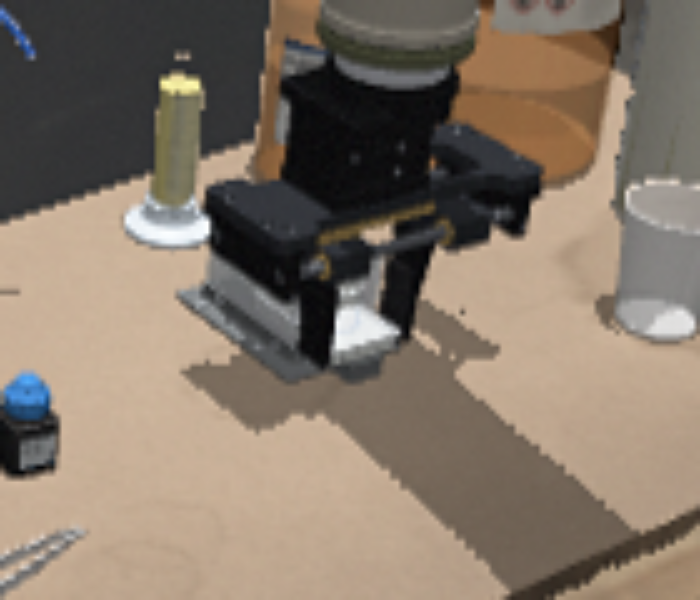

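The fingers hold the white dish end (around pixel 360,330 in the crop) at 50 mm opening and 12 N. Now I pull it out.

Emit:
move_arm(
  moves=[
    [0, [-8, 0, 0], [0, 0, 0]],
    [0, [-20, 0, 0], [0, 0, 0]],
    [0, [-32, 0, 0], [0, 0, 0]],
    [0, [-45, 0, 0], [0, 0, 0]],
    [0, [-57, 0, 0], [0, 0, 0]],
  ],
)

```text
time_s: 3.65
position: [0.4338, -0.2181, 0.0176]
orientation: [180.0, 0.0, -5.6]
wrist_force: [0.7, 0.5, 0.8]
grip_width: 0.569
grasp_force: 12.0
```

Emit:
move_arm(
  moves=[
    [0, [-10, 0, 0], [0, 0, 0]],
    [0, [-18, 0, -4], [0, 0, 0]],
    [0, [-24, 0, -25], [0, 0, 0]],
    [0, [-24, 0, -60], [0, 0, 0]],
    [0, [-24, 0, -80], [0, 0, 0]],
  ],
)

```text
time_s: 4.28
position: [0.4114, -0.2159, 0.0993]
orientation: [180.0, -0.1, -5.6]
wrist_force: [0.4, -0.6, 0.0]
grip_width: 0.572
grasp_force: 12.0
```

```bash
python3 -c "
from h import *
go(492.5,348.4,80,-3.4)
p,d,P=snap('scene','s2.png'); cv2.imwrite('pics/s2c.png',cv2.resize(p[180:300,320:480],None,fx=5,fy=5))"
```

```text
pos [ 411.4 -215.9   99.3] ori [ 1.7996e+02 -9.0000e-02 -5.5600e+00] shift [  26.1 -569.5   19.3] turn z -2.2 rows>= 9.1 t 4.275 j [ 43.   7. -22. 115.   3.  59. -76.]
```

View pics/s2c.png

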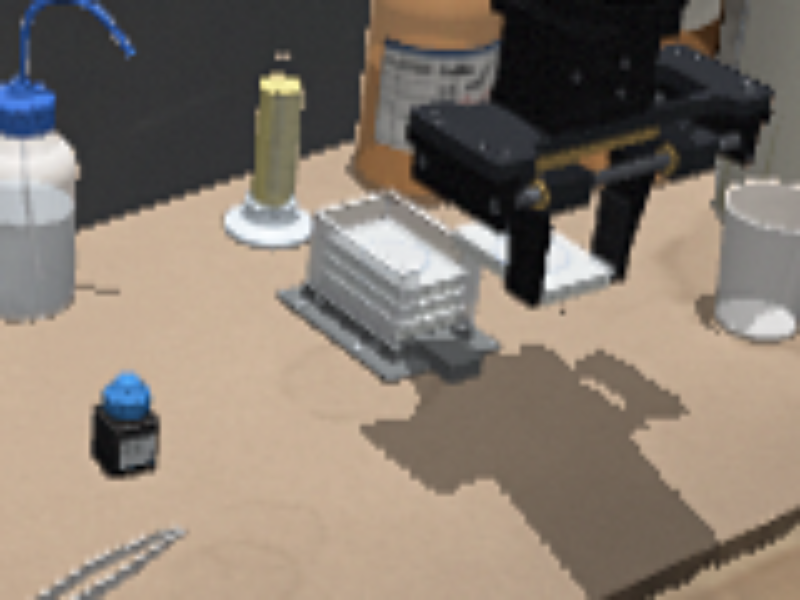

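The dish is in the gripper, with the stack lower and three dishes left. I carry it to the tray.

Emit:
move_arm(
  moves=[
    [0, [15, -25, -5], [0, 0, 0]],
    [0, [30, -65, -10], [0, 0, 0]],
    [0, [40, -110, -10], [0, 0, 0]],
    [0, [45, -160, -10], [0, 0, 0]],
    [0, [45, -210, -10], [0, 0, 0]],
  ],
)

```text
time_s: 4.95
position: [0.4762, -0.0095, 0.1073]
orientation: [-180.0, -0.0, -5.6]
wrist_force: [1.5, -0.4, -0.5]
grip_width: 0.575
grasp_force: 12.0
```

Emit:
move_arm(
  moves=[
    [0, [0, -50, 0], [0, 0, -0.5]],
    [0, [0, -100, 0], [0, 0, -1]],
    [0, [-3, -150, 0], [0, 0, -2]],
    [0, [-6, -200, 0], [0, 0, -2.2]],
    [0, [-10, -250, 0], [0, 0, -2.2]],
  ],
)

```text
time_s: 5.58
position: [0.4903, 0.24, 0.1072]
orientation: [180.0, 0.0, -3.4]
wrist_force: [0.6, 0.2, -0.0]
grip_width: 0.573
grasp_force: 12.0
```

```bash
python3 -c "
from h import *
go(494.5,350.1,80,-3.4)"
```

```text
pos [490.3 240.  107.2] ori [ 1.7998e+02  1.0000e-02 -3.3800e+00] shift [  -2.3 -110.2   27.2] turn z 0.0 rows>= 1.8 t 5.575 j [   4.   19.  -41.  102.   14.   64. -135.]
```

Emit:
move_arm(
  moves=[
    [0, [0, -30, 5], [0, 0, 0]],
    [0, [-1, -60, 10], [0, 0, 0]],
    [0, [-2, -90, 20], [0, 0, 0]],
    [0, [-2, -110, 27], [0, 0, 0]],
    [0, [-2, -110, 27], [0, 0, 0]],
  ],
)

```text
time_s: 6.2
position: [0.4937, 0.3498, 0.0796]
orientation: [180.0, 0.1, -3.2]
wrist_force: [0.3, -0.9, -0.0]
grip_width: 0.572
grasp_force: 12.0
```

```bash
cat > dishcheck.py <<'E'
from h import *
go(494.5,350.1,50,-3.4)
p,d,P=snap('top','t3.png')
s=robot.state()["position"]*1000
zz=(P[...,2]*1000); hsv=cv2.cvtColor(p,cv2.COLOR_BGR2HSV)
m=(abs(zz-(s[2]+10.4))<6)&(hsv[...,1]<40)&(hsv[...,2]>150)&(P[...,1]>.3)&(P[...,1]<.4)&(P[...,0]>.45)&(P[...,0]<.62)
q=P[m]*1000; print(len(q),q.mean(0)); r=cv2.minAreaRect(q[:,:2].astype(np.float32));print(r)
t=math.radians(-3.4);X=np.array([math.cos(t),math.sin(t)]);Y=np.array([-X[1],X[0]])
a=(q[:,:2]-s[:2])@X;b=(q[:,:2]-s[:2])@Y; print("rear",np.percentile(a,[2,90,98,100]),"lat",np.percentile(b,[0,2,98,100]))
cv2.imwrite('pics/t3c.png',cv2.resize(p[190:330,90:260],None,fx=4,fy=4))
E
python3 dishcheck.py
```

```text
pos [493.7 349.8  79.6] ori [ 1.80e+02  1.00e-01 -3.22e+00] shift [ 0.7 -0.3 29.6] turn z 0.2 rows>= 0.5 t 6.2 j [  -9.   28.  -39.   94.   19.   64. -146.]
341 [540.69728655 345.81030235  89.36992949]
((524.4121704101562, 346.2607116699219), (48.89326858520508, 77.71739959716797), 85.95304107666016)
rear [-4.55963919 65.35286946 67.9521599  68.77855342] lat [-25.32543461 -24.63307347  22.91187332  23.69454747]
```

View pics/t3c.png

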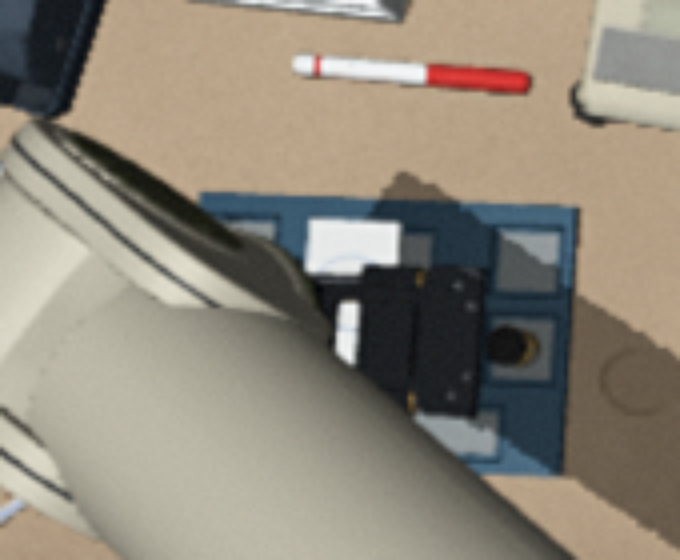

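The dish is held square over its recess (rear edge around pixel 350,220), and its centre is 28.7 mm ahead of the TCP as expected. Now I lower it.

Emit:
move_arm(
  moves=[
    [0, [0.7, -0.8, 25], [0, 0, 0.2]],
    [0, [0.7, -0.8, 45], [0, 0, 0.2]],
    [0, [0.7, -0.8, 60], [0, 0, 0.2]],
    [0, [0.7, -0.8, 63], [0, 0, 0.2]],
    [0, [0.7, -0.8, 63], [0, 0, 0.2]],
  ],
)

```text
time_s: 6.88
position: [0.4959, 0.3495, 0.0178]
orientation: [-180.0, -0.0, -3.6]
wrist_force: [-1.2, 0.5, 0.4]
grip_width: 0.576
grasp_force: 12.0
```

```bash
python3 -c "
from h import *
go(494.5,350.8,13,-3.4)"
```

```text
pos [495.9 349.5  17.8] ori [-1.7999e+02 -1.0000e-02 -3.5700e+00] shift [-1.5 -1.2  4.8] turn z -0.2 rows>= 0.1 t 6.875 j [ -13.   32.  -34.   97.   21.   58. -148.]
```

Emit:
move_arm(
  moves=[
    [0, [-1.5, -1, 3], [0, 0, -0.2]],
    [0, [-1.5, -1, 5], [0, 0, -0.2]],
    [0, [-1.5, -1, 5], [0, 0, -0.2]],
    [0, [-1.5, -1, 5], [0, 0, -0.2]],
  ],
)

```text
time_s: 7.38
position: [0.4944, 0.3504, 0.0126]
orientation: [180.0, -0.0, -3.4]
wrist_force: [-0.3, 0.0, -1.2]
grip_width: 0.574
grasp_force: 12.0
```

```bash
python3 -c "
from h import *
go(494.5,350.8,13,-3.4); print(robot.state()['joint_pos'],robot.state()['wrist_force'])"
```

```text
pos [494.4 350.4  12.6] ori [ 1.7999e+02 -1.0000e-02 -3.3700e+00] shift [ 0.1 -0.4 -0.4] turn z 0.0 rows>= 0.0 t 7.375 j [ -13.   32.  -34.   97.   21.   57. -148.]
[ -13.10823057   32.30404513  -33.82829419   96.92907827   20.75477266
   57.13543305 -147.62804807] [-0.3319383   0.03972889 -1.24425549]
```

Emit:
move_arm(
  moves=[
    [0.4, [0, 0, 0], [0, 0, 0]],
    [0.4, [0, 0, 0], [0, 0, 0]],
    [0.4, [0, 0, 0], [0, 0, 0]],
    [0.4, [0, 0, -8], [0, 0, 0]],
    [0.4, [0, 0, -35], [0, 0, 0]],
  ],
)

```text
time_s: 8.0
position: [0.4935, 0.35, 0.0471]
orientation: [179.9, 0.1, -3.4]
wrist_force: [-0.4, -0.0, 0.7]
grip_width: 0.701
grasp_force: 0.0
```

Emit:
move_arm(
  moves=[
    [0.6, [0, 0, -50], [0, 0, 0]],
    [1, [0, 50, -60], [0, 0, -10]],
    [1, [0, 100, -60], [0, 0, -20]],
    [1, [0, 160, -60], [0, 0, -30]],
    [1, [0, 220, -60], [0, 0, -40]],
  ],
)

```text
time_s: 8.62
position: [0.4824, 0.1388, 0.1082]
orientation: [180.0, -0.0, 35.4]
wrist_force: [1.9, 0.6, 0.3]
grip_width: 0.994
grasp_force: 0.0
```

```bash
cat > t4.py <<'E'
from h import *
go(441.5,74.4,60,101.3)
p,d,P=snap('top','t4.png')
cv2.imwrite('pics/t4c.png',cv2.resize(p[220:330,110:260],None,fx=5,fy=5))
E
python3 t4.py
```

```text
pos [482.4 138.8 108.2] ori [ 1.7996e+02 -4.0000e-02  3.5440e+01] shift [-70.6  28.8  48.2] turn z -65.9 rows>= 6.2 t 8.625 j [ 16.  14. -42. 108.  10.  62. -84.]
```

View pics/t4c.png

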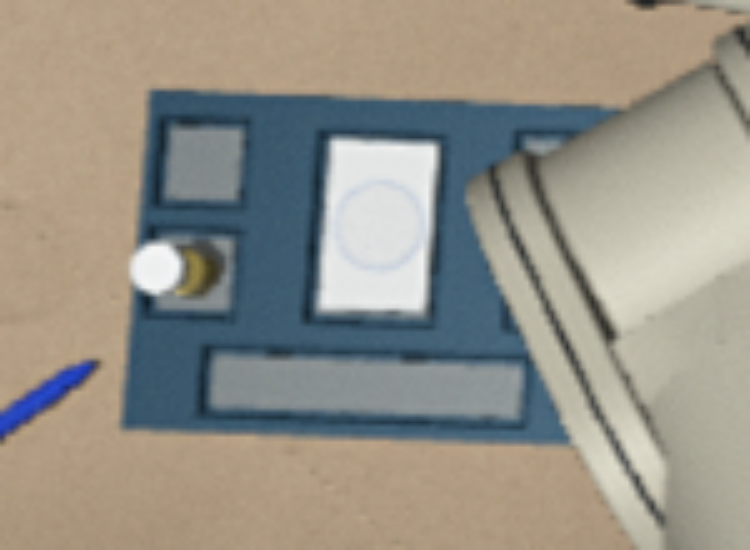

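The dish is seated square in the recess (crop 380,225), with a dark gap all round it. Next come the tweezers.

Emit:
move_arm(
  moves=[
    [1, [-20, 8, 0], [0, 0, -10.5]],
    [1, [-40, 16, 0], [0, 0, -21]],
    [1, [-60, 24, 0], [0, 0, -31.5]],
    [1, [-70, 29, 10], [0, 0, -42]],
    [1, [-70, 29, 30], [0, 0, -52]],
  ],
)

```text
time_s: 9.3
position: [0.4426, 0.0759, 0.0784]
orientation: [179.9, 0.1, 87.4]
wrist_force: [-0.1, -0.2, -0.9]
grip_width: 1.0
grasp_force: 0.0
```

Emit:
move_arm(
  moves=[
    [1, [0, 0, 15], [0, 0, -10]],
    [1, [0, 0, 20], [0, 0, -13.5]],
    [1, [0, 0, 20], [0, 0, -13.5]],
  ],
)

```text
time_s: 9.68
position: [0.4419, 0.0769, 0.0578]
orientation: [-180.0, -0.0, 100.6]
wrist_force: [-0.1, 0.2, -1.2]
grip_width: 0.998
grasp_force: 0.0
```

```bash
python3 -c "
from h import *
go(441.5,74.4,20,101.2)"
```

```text
pos [441.9  76.9  57.8] ori [-1.7999e+02 -1.0000e-02  1.0060e+02] shift [-2.3 -0.8 37.8] turn z -0.6 rows>= 0.6 t 9.675 j [ 28.  12. -47. 118.  10.  55. -13.]
```

Emit:
move_arm(
  moves=[
    [0, [-2, -0.8, 25], [0, 0, -0.6]],
    [0, [-2, -0.8, 45], [0, 0, -0.6]],
    [0, [-2, -0.8, 52], [0, 0, -0.6]],
    [0, [-2, -0.8, 55], [0, 0, -0.6]],
    [0, [-2, -0.8, 55], [0, 0, -0.6]],
  ],
)

```text
time_s: 10.3
position: [0.4419, 0.0746, 0.0032]
orientation: [180.0, 0.0, 101.2]
wrist_force: [0.1, 0.7, -0.6]
grip_width: 0.541
grasp_force: 0.0
```

```bash
python3 -c "
from h import *
go(441.5,74.4,2.5,101.2)"
```

```text
pos [441.9  74.6   3.2] ori [1.7995e+02 1.0000e-02 1.0122e+02] shift [-0.1 -0.5  0.7] turn z 0.0 rows>= 0.0 t 10.3 j [ 26.  18. -45. 120.  17.  48. -17.]
```

Emit:
move_arm(
  moves=[
    [-0.4, [0, -0.4, 0.7], [0, 0, 0]],
    [-0.7, [0, -0.4, 0.7], [0, 0, 0]],
    [-0.9, [0, -0.4, 0.7], [0, 0, 0]],
    [-1, [0, -0.4, 0.7], [0, 0, 0]],
    [-1, [0, -0.4, 0.7], [0, 0, 0]],
  ],
  newtons=12,
)

```text
time_s: 10.92
position: [0.4412, 0.0743, 0.002]
orientation: [180.0, 0.0, 101.2]
wrist_force: [-0.1, -0.1, 1.9]
grip_width: 0.203
grasp_force: 12.0
```

Emit:
move_arm(
  moves=[
    [-1, [0, 0, 0], [0, 0, 0]],
    [-1, [0, 0, 0], [0, 0, 0]],
    [-1, [0, 0, -12], [0, 0, 0]],
    [-1, [0, 0, -40], [0, 0, 0]],
    [-1, [0, 0, -75], [0, 0, 0]],
  ],
)

```text
time_s: 11.55
position: [0.4406, 0.0746, 0.0779]
orientation: [-179.9, -0.0, 101.3]
wrist_force: [0.5, 0.4, 0.9]
grip_width: 0.197
grasp_force: 12.0
```

```bash
python3 -c "
from h import *
go(449.1,352.8,60,86.6)"
```

```text
pos [440.6  74.6  77.9] ori [-1.7995e+02 -4.0000e-02  1.0126e+02] shift [271.2  62.7  17.9] turn z 14.7 rows>= 4.5 t 11.55 j [ 30.  10. -48. 117.   8.  57. -11.]
```

Emit:
move_arm(
  moves=[
    [-1, [40, 9, -5], [0, 0, 3]],
    [-1, [95, 22, -5], [0, 0, 6]],
    [-1, [150, 35, -5], [0, 0, 9]],
    [-1, [205, 47, -5], [0, 0, 12]],
    [-1, [250, 58, -5], [0, 0, 14.7]],
  ],
)

```text
time_s: 12.18
position: [0.4489, 0.3332, 0.0827]
orientation: [180.0, -0.0, 86.5]
wrist_force: [0.1, 0.5, 0.5]
grip_width: 0.2
grasp_force: 12.0
```

Emit:
move_arm(
  moves=[
    [-1, [20, 0, 0], [0, 0, 0]],
    [-1, [20, 0, 10], [0, 0, 0]],
    [-1, [20, 0, 10], [0, 0, 0]],
  ],
)

```text
time_s: 12.55
position: [0.4503, 0.3491, 0.071]
orientation: [-179.9, 0.1, 86.5]
wrist_force: [0.8, -0.1, 0.6]
grip_width: 0.199
grasp_force: 12.0
```

Run:
```python
from h import *
go(449.1,352.8,30,86.6)
p,d,P=snap('top','t5.png')
a=p[220:330,110:260]
p2,_,_=snap('scene','s5.png'); b=p2[260:370,140:300]
cv2.imwrite('pics/t5c.png',np.hstack([cv2.resize(a,(400,300)),cv2.resize(b,(400,300))]))
```

```text
pos [450.3 349.1  71. ] ori [-1.7993e+02  1.0000e-01  8.6490e+01] shift [ 3.6 -1.4 41. ] turn z -0.1 rows>= 0.7 t 12.55 j [ -4.  28. -48. 100.  23.  63. -62.]
```

View pics/t5c.png

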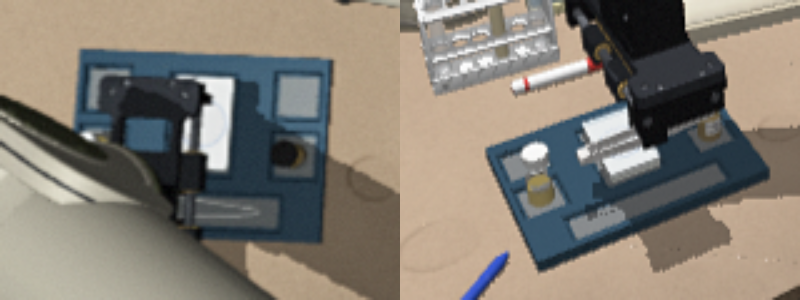

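The tweezers are held parallel over the groove, tips pointing right (around pixel 225,212 on the left half). Lowering.

Emit:
move_arm(
  moves=[
    [-1, [3.6, -1.2, 25], [0, 0, 0]],
    [-1, [3.6, -1.2, 45], [0, 0, 0]],
    [-1, [3.6, -1.2, 55], [0, 0, 0]],
    [-1, [3.6, -1.2, 55], [0, 0, 0]],
    [-1, [3.6, -1.2, 55], [0, 0, 0]],
  ],
)

```text
time_s: 13.28
position: [0.4499, 0.3548, 0.0176]
orientation: [180.0, -0.0, 86.5]
wrist_force: [-0.8, -0.4, 0.2]
grip_width: 0.199
grasp_force: 12.0
```

```bash
python3 -c "
from h import *
go(449.1,352.8,13,86.6)"
```

```text
pos [449.9 354.8  17.6] ori [ 1.7996e+02 -4.0000e-02  8.6530e+01] shift [-2.  -0.6  4.6] turn z -0.1 rows>= 0.1 t 13.275 j [ -6.  32. -45. 102.  26.  58. -65.]
```

Emit:
move_arm(
  moves=[
    [-1, [-2, -0.6, 4.6], [0, 0, 0]],
    [-1, [-2, -0.6, 4.6], [0, 0, 0]],
    [-0.3, [-2, -0.6, 4.6], [0, 0, 0]],
    [-0.3, [-2, -0.6, 4.6], [0, 0, 0]],
    [-0.3, [-2, -0.6, 4.6], [0, 0, 0]],
  ],
)

```text
time_s: 13.9
position: [0.4489, 0.3527, 0.0126]
orientation: [180.0, -0.0, 86.5]
wrist_force: [-0.7, -0.4, 3.1]
grip_width: 0.34
grasp_force: 1.4
```

Emit:
move_arm(
  moves=[
    [-0.3, [0, 0, -15], [0, 0, 0]],
    [-0.3, [0, 0, -50], [0, 0, 0]],
    [1, [-40, 0, -85], [0, 0, 0]],
    [1, [-100, 0, -85], [0, 0, 0]],
    [1, [-160, 0, -85], [0, 0, 0]],
  ],
)

```text
time_s: 14.52
position: [0.4392, 0.1913, 0.0984]
orientation: [179.9, -0.0, 86.6]
wrist_force: [0.9, -1.7, -0.2]
grip_width: 0.606
grasp_force: 0.0
```

Run:
```python
from h import *
print("to orange, yaw 176.6"); go(528.6,109.5,100,176.6)
print("reagent, yaw 169 / -11"); go(521.4,-2.3,100,169)
p,d,P=snap('top','t6.png')
cv2.imwrite('pics/t6c.png',cv2.resize(p[220:330,110:260],None,fx=4,fy=4))
```

```text
to orange, yaw 176.6
pos [439.2 191.3  98.4] ori [179.91  -0.    86.56] shift [-76.3  94.1  -1.6] turn z -90.0 rows>= 8.4 t 14.525 j [ 18.  13. -51. 112.  12.  61. -42.]
reagent, yaw 169 / -11
pos [439.2 191.3  98.4] ori [179.91  -0.    86.56] shift [-188.4   93.6   -1.6] turn z -82.4 rows>= 7.7 t 14.525 j [ 18.  13. -51. 112.  12.  61. -42.]
```

View pics/t6c.png

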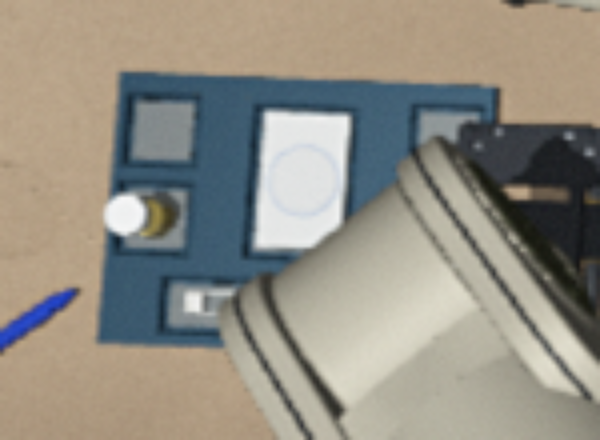

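The tweezers' block end (200,300) lies inside the groove. Now the orange vial, with the wrist turned to the comfortable side.

Emit:
move_arm(
  moves=[
    [1, [-10, 10, -10], [0, 0, -10.5]],
    [1, [-20, 25, -10], [0, 0, -21]],
    [1, [-35, 40, -10], [0, 0, -31.5]],
    [1, [-50, 60, -10], [0, 0, -42]],
    [1, [-76, 94, -10], [0, 0, -52.5]],
  ],
)

```text
time_s: 15.2
position: [0.5288, 0.1117, 0.1085]
orientation: [180.0, 0.1, 139.5]
wrist_force: [0.5, -0.3, -0.0]
grip_width: 0.996
grasp_force: 0.0
```

Emit:
move_arm(
  moves=[
    [1, [0, 0, 0], [0, 0, -10.5]],
    [1, [0, 0, 0], [0, 0, -21]],
    [1, [0, 0, 10], [0, 0, -31.5]],
    [1, [0, 0, 30], [0, 0, -37.5]],
    [1, [0, 0, 30], [0, 0, -37.5]],
  ],
)

```text
time_s: 15.82
position: [0.5277, 0.1109, 0.0769]
orientation: [-180.0, -0.1, 176.5]
wrist_force: [-0.5, 0.8, -0.2]
grip_width: 0.999
grasp_force: 0.0
```

```bash
python3 -c "
from h import *
go(528.6,109.5,11.5,176.6)"
```

```text
pos [527.7 110.9  76.9] ori [-1.7999e+02 -1.1000e-01  1.7648e+02] shift [-1.  -1.4 65.4] turn z -0.1 rows>= 1.0 t 15.825 j [ 32.  28. -59. 104.  27.  64.  50.]
```

Emit:
move_arm(
  moves=[
    [1, [-1, -1, 25], [0, 0, 0]],
    [1, [-1, -1.2, 45], [0, 0, 0]],
    [0.3, [-1, -1.2, 62], [0, 0, 0]],
    [-0.2, [-1, -1.2, 65], [0, 0, 0]],
    [-0.3, [-1, -1.2, 65], [0, 0, 0]],
  ],
)

```text
time_s: 16.45
position: [0.5294, 0.1103, 0.0126]
orientation: [180.0, 0.0, 176.5]
wrist_force: [0.4, 0.5, -0.8]
grip_width: 0.749
grasp_force: 0.0
```

Emit:
move_arm(
  moves=[
    [-0.7, [0, 0, 0], [0, 0, 0]],
    [-0.7, [0, 0, 0], [0, 0, 0]],
    [-0.7, [0, 0, 0], [0, 0, 0]],
    [-0.7, [0, 0, 0], [0, 0, 0]],
    [-0.7, [0, 0, 0], [0, 0, 0]],
  ],
)

```text
time_s: 17.08
position: [0.5293, 0.11, 0.0124]
orientation: [180.0, 0.0, 176.5]
wrist_force: [-0.7, 0.8, 0.2]
grip_width: 0.256
grasp_force: 12.0
```

```bash
python3 -c "
from h import *
go(555.9,430.6,100,176.6)"
```

```text
pos [529.3 110.   12.4] ori [180.     0.   176.54] shift [ -7.1 321.6 -87.6] turn z -0.1 rows>= 5.3 t 17.075 j [ 29.  33. -55. 106.  32.  58.  47.]
```

Emit:
move_arm(
  moves=[
    [-0.7, [0, 0, -12], [0, 0, 0]],
    [-0.7, [0, 10, -45], [0, 0, 0]],
    [-0.7, [-1, 45, -80], [0, 0, 0]],
    [-0.7, [-3, 95, -92], [0, 0, 0]],
    [-0.7, [-5, 150, -92], [0, 0, 0]],
  ],
)

```text
time_s: 17.7
position: [0.5446, 0.2605, 0.1066]
orientation: [180.0, 0.2, 176.4]
wrist_force: [0.7, -0.5, 0.5]
grip_width: 0.255
grasp_force: 12.0
```

Emit:
move_arm(
  moves=[
    [-0.7, [-1, 50, 0], [0, 0, 0]],
    [-0.7, [-2, 100, 0], [0, 0, 0]],
    [-0.7, [-2, 145, 0], [0, 0, 0]],
    [-0.7, [-2, 171, 0], [0, 0, 0]],
    [-0.7, [-2, 171, 0], [0, 0, 0]],
  ],
)

```text
time_s: 18.32
position: [0.5542, 0.4327, 0.1049]
orientation: [179.9, -0.1, 176.7]
wrist_force: [-0.1, 0.6, -0.5]
grip_width: 0.261
grasp_force: 12.0
```

Run:
```python
from h import *
go(555.9,430.6,30,176.6)
p,d,P=snap('scene','s7.png'); cv2.imwrite('pics/s7c.png',cv2.resize(p[230:370,140:300],None,fx=4,fy=4))
```

```text
pos [554.2 432.7 104.9] ori [ 1.7990e+02 -6.0000e-02  1.7673e+02] shift [-1.9 -1.9 74.9] turn z 0.1 rows>= 1.2 t 18.325 j [ -8.  44. -54.  76.  35.  77.  25.]
```

View pics/s7c.png

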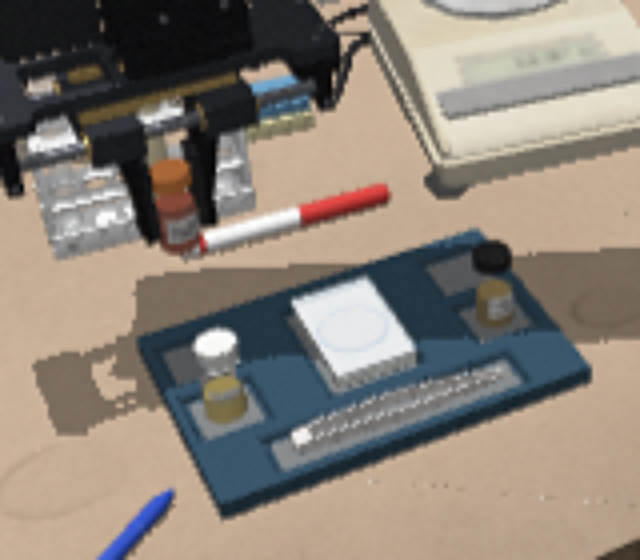

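The orange vial is held upright behind the tray, and the dish and tweezers lie in their recesses. Lowering the vial.

Emit:
move_arm(
  moves=[
    [-0.7, [-1.5, -1.5, 25], [0, 0, 0]],
    [-0.7, [-1.5, -1.5, 50], [0, 0, 0]],
    [-0.7, [-1.5, -1.5, 70], [0, 0, 0]],
    [-0.7, [-1.5, -1.5, 70], [0, 0, 0]],
    [-0.7, [-1.5, -1.5, 70], [0, 0, 0]],
  ],
)

```text
time_s: 19.0
position: [0.5573, 0.4288, 0.0351]
orientation: [180.0, 0.0, 176.5]
wrist_force: [0.5, -0.3, 0.4]
grip_width: 0.256
grasp_force: 12.0
```

```bash
python3 -c "
from h import *
go(555.9,430.6,20,176.6)"
```

```text
pos [557.3 428.8  35.1] ori [1.7995e+02 2.0000e-02 1.7654e+02] shift [ 1.5  1.7 15.1] turn z -0.1 rows>= 0.2 t 19.0 j [ -9.  48. -51.  79.  38.  71.  24.]
```

Emit:
move_arm(
  moves=[
    [-0.7, [1.5, 1.7, 8], [0, 0, 0]],
    [-0.7, [1.5, 1.7, 14], [0, 0, 0]],
    [-0.7, [1.5, 1.7, 15], [0, 0, 0]],
    [-0.7, [1.5, 1.7, 15], [0, 0, 0]],
  ],
)

```text
time_s: 19.5
position: [0.5556, 0.4304, 0.0195]
orientation: [180.0, -0.0, 176.5]
wrist_force: [-1.5, 0.4, 0.4]
grip_width: 0.253
grasp_force: 12.0
```

Emit:
move_arm(
  moves=[
    [-0.2, [0, 0, 0], [0, 0, 0]],
    [-0.2, [0, 0, 0], [0, 0, 0]],
    [-0.2, [0, 0, 0], [0, 0, 0]],
    [0, [0, 0, -15], [0, 0, 0]],
    [0, [0, 0, -50], [0, 0, 0]],
  ],
)

```text
time_s: 20.12
position: [0.5551, 0.4296, 0.0693]
orientation: [-179.9, -0.1, 176.5]
wrist_force: [0.6, -0.0, 0.6]
grip_width: 0.481
grasp_force: 0.0
```

Emit:
move_arm(
  moves=[
    [0.3, [0, 0, -40], [0, 0, 0]],
    [0.6, [5, -55, -50], [0, 0, 0]],
    [1, [10, -110, -50], [0, 0, 0]],
    [1, [10, -165, -50], [0, 0, 0]],
    [1, [10, -220, -50], [0, 0, 2]],
  ],
)

```text
time_s: 20.75
position: [0.5324, 0.2096, 0.1204]
orientation: [-180.0, 0.1, 174.5]
wrist_force: [-0.1, -0.4, 0.5]
grip_width: 0.957
grasp_force: 0.0
```

Run:
```python
from h import *
go(521.4,-2.3,90,169)
p,d,P=snap('top','t8.png'); hsv=cv2.cvtColor(p,cv2.COLOR_BGR2HSV)
m=(P[...,2]>.05)&(P[...,2]<.064)&(hsv[...,0]<20)&(hsv[...,1]>150)&(P[...,1]>.3);print(m.sum(),P[m].mean(0)*1000)
```

```text
pos [532.4 209.6 120.4] ori [-1.7999e+02  8.0000e-02  1.7451e+02] shift [  -9.4 -212.    30.4] turn z 5.5 rows>= 3.4 t 20.75 j [ 21.  29. -60.  97.  26.  70.  39.]
91 [594.91108587 434.18955867  58.04148428]
```

Run:
```python
from h import *
p=cv2.imread('pics/t8.png'); cv2.imwrite('pics/t8c.png',cv2.resize(p[160:320,110:310],None,fx=4,fy=3.75))
```

```text
(no output)
```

View pics/t8c.png

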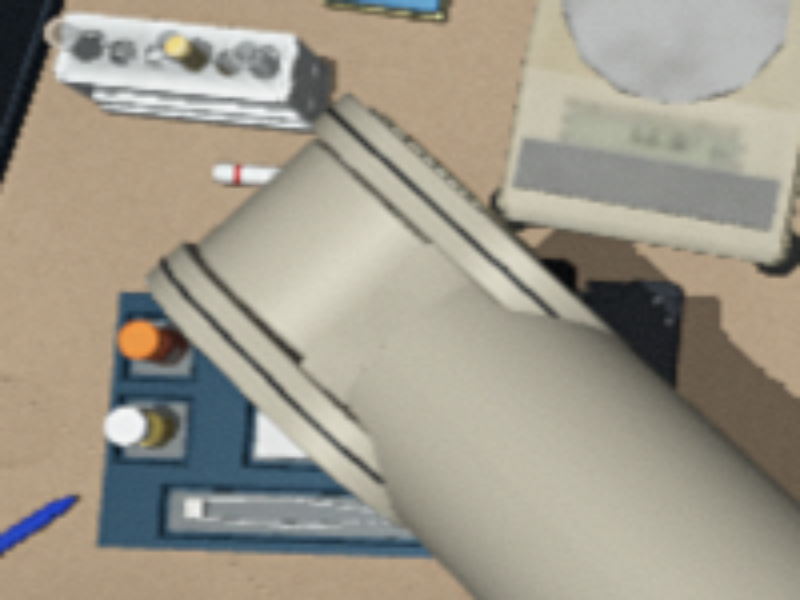

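The orange vial stands in the pocket directly behind the white cap (140,340). Next is the reagent.

Emit:
move_arm(
  moves=[
    [1, [-2, -50, 0], [0, 0, 2]],
    [1, [-4, -105, 5], [0, 0, 4]],
    [1, [-7, -160, 15], [0, 0, 5.5]],
    [1, [-9, -205, 25], [0, 0, 5.5]],
    [1, [-9.5, -212, 30], [0, 0, 5.5]],
  ],
)

```text
time_s: 21.42
position: [0.5217, -0.0045, 0.0895]
orientation: [-179.9, 0.0, 168.7]
wrist_force: [-0.5, 0.3, 0.6]
grip_width: 1.0
grasp_force: 0.0
```

Emit:
move_arm(
  moves=[
    [1, [0, 0, 10], [0, 0, 0]],
    [1, [0, 0, 10], [0, 0, 0]],
  ],
)

```text
time_s: 21.68
position: [0.5214, 0.0011, 0.0791]
orientation: [180.0, -0.0, 169.2]
wrist_force: [-0.5, -0.2, 0.2]
grip_width: 1.001
grasp_force: 0.0
```

```bash
python3 -c "
from h import *
go(521.4,-2.3,8,169)"
```

```text
pos [521.4   1.1  79.1] ori [ 1.7996e+02 -3.0000e-02  1.6918e+02] shift [-0.6 -3.3 71.1] turn z 0.2 rows>= 1.1 t 21.675 j [ 44.  24. -58. 106.  23.  62.  56.]
```

Emit:
move_arm(
  moves=[
    [1, [-0.5, -2.5, 25], [0, 0, 0]],
    [1, [-0.5, -2.5, 48], [0, 0, 0]],
    [0.4, [-0.5, -2.5, 66], [0, 0, 0]],
    [0.1, [-0.5, -2.5, 70], [0, 0, 0]],
    [0, [-0.5, -2.5, 70], [0, 0, 0]],
  ],
)

```text
time_s: 22.3
position: [0.522, -0.0027, 0.0097]
orientation: [180.0, 0.0, 169.1]
wrist_force: [-1.1, -0.1, 0.6]
grip_width: 0.742
grasp_force: 0.0
```

Emit:
move_arm(
  moves=[
    [-0.5, [0, 0, 0], [0, 0, 0]],
    [-0.6, [0, 0, 0], [0, 0, 0]],
    [-0.6, [0, 0, 0], [0, 0, 0]],
    [-0.6, [0, 0, 0], [0, 0, 0]],
    [-0.6, [0, 0, 0], [0, 0, 0]],
  ],
  newtons=14,
)

```text
time_s: 22.92
position: [0.5218, -0.0033, 0.0095]
orientation: [180.0, 0.0, 169.0]
wrist_force: [-0.3, 0.2, 2.3]
grip_width: 0.332
grasp_force: 14.0
```

```bash
python3 -c "
from h import *
go(545.9,262.9,100,176.6)"
```

```text
pos [521.8  -3.3   9.5] ori [1.8000e+02 2.0000e-02 1.6903e+02] shift [ 27.  265.9 -90.5] turn z -7.6 rows>= 4.5 t 22.925 j [ 41.  30. -54. 109.  29.  56.  52.]
```

Emit:
move_arm(
  moves=[
    [-0.6, [0, 0, -12], [0, 0, 0]],
    [-0.6, [1, 10, -45], [0, 0, 0]],
    [-0.6, [5, 45, -80], [0, 0, -2]],
    [-0.6, [10, 95, -90], [0, 0, -4]],
    [-0.6, [15, 150, -90], [0, 0, -6]],
  ],
)

```text
time_s: 23.55
position: [0.5365, 0.1476, 0.1012]
orientation: [-180.0, 0.1, 175.0]
wrist_force: [0.0, 0.1, -0.6]
grip_width: 0.333
grasp_force: 14.0
```

```bash
python3 -c "
from h import *
go(545.9,262.9,95,176.6)"
```

```text
pos [536.5 147.6 101.2] ori [-1.7999e+02  1.4000e-01  1.7498e+02] shift [  0.7 115.7   6.2] turn z -1.6 rows>= 1.9 t 23.55 j [ 28.  28. -60. 100.  26.  67.  46.]
```

Emit:
move_arm(
  moves=[
    [-0.6, [0.5, 45, 0], [0, 0, -1]],
    [-0.6, [0.5, 85, 0], [0, 0, -1.6]],
    [-0.6, [0.5, 112, 5], [0, 0, -1.6]],
    [-0.6, [0.5, 115, 25], [0, 0, -1.6]],
    [-0.6, [0.5, 115, 35], [0, 0, -1.6]],
  ],
)

```text
time_s: 24.18
position: [0.5445, 0.2604, 0.0629]
orientation: [-179.9, -0.1, 176.6]
wrist_force: [0.2, -0.6, -1.0]
grip_width: 0.333
grasp_force: 14.0
```

Emit:
move_arm(
  moves=[
    [-0.6, [0, 0, 0], [0, 0, 0]],
    [-0.6, [0, 0, 0], [0, 0, 0]],
  ],
)

```text
time_s: 24.42
position: [0.5454, 0.2606, 0.0647]
orientation: [-180.0, 0.0, 176.6]
wrist_force: [-0.3, -0.5, -1.4]
grip_width: 0.333
grasp_force: 14.0
```

```bash
python3 -c "
from h import *
go(545.9,262.9,17.5,176.6)"
```

```text
pos [545.4 260.6  64.7] ori [-1.7999e+02  3.0000e-02  1.7656e+02] shift [-0.4  2.4 47.2] turn z -0.0 rows>= 0.8 t 24.425 j [ 12.  36. -56.  95.  32.  67.  35.]
```

Emit:
move_arm(
  moves=[
    [-0.6, [-0.4, 2.4, 18], [0, 0, 0]],
    [-0.6, [-0.4, 2.4, 33], [0, 0, 0]],
    [-0.6, [-0.4, 2.4, 33], [0, 0, 0]],
    [-0.6, [-0.4, 2.4, 33], [0, 0, 0]],
  ],
)

```text
time_s: 24.92
position: [0.5455, 0.2641, 0.0314]
orientation: [180.0, -0.0, 176.6]
wrist_force: [0.1, 0.4, 0.2]
grip_width: 0.333
grasp_force: 14.0
```

```bash
python3 -c "
from h import *
go(545.9,262.9,17.5,176.6)"
```

```text
pos [545.5 264.1  31.4] ori [ 1.7999e+02 -1.0000e-02  1.7665e+02] shift [-0.5 -1.1 13.9] turn z 0.0 rows>= 0.2 t 24.925 j [ 11.  39. -54.  96.  34.  64.  33.]
```

Emit:
move_arm(
  moves=[
    [-0.6, [-0.5, -1, 7], [0, 0, 0]],
    [-0.6, [-0.5, -1, 13], [0, 0, 0]],
    [-0.6, [-0.5, -1, 14], [0, 0, 0]],
    [-0.6, [-0.5, -1, 14], [0, 0, 0]],
  ],
)

```text
time_s: 25.42
position: [0.5459, 0.2629, 0.0173]
orientation: [180.0, -0.0, 176.6]
wrist_force: [0.2, 0.0, -0.2]
grip_width: 0.335
grasp_force: 14.0
```

Emit:
move_arm(
  moves=[
    [0, [0, 0, 0], [0, 0, 0]],
    [0, [0, 0, 0], [0, 0, 0]],
    [0, [0, 0, 0], [0, 0, 0]],
    [0, [0, 0, -12], [0, 0, 0]],
    [0.1, [0, 0, -45], [0, 0, 0]],
  ],
)

```text
time_s: 26.05
position: [0.5452, 0.2624, 0.0623]
orientation: [-180.0, -0.1, 176.6]
wrist_force: [0.4, -0.1, 0.4]
grip_width: 0.529
grasp_force: 0.0
```

Emit:
move_arm(
  moves=[
    [0.3, [0, 0, -40], [0, 0, 0]],
    [0.6, [10, -55, -70], [0, 0, 0]],
    [1, [20, -110, -70], [0, 0, 0]],
    [1, [30, -165, -70], [0, 0, 0]],
    [1, [40, -220, -70], [0, 0, 2]],
  ],
)

```text
time_s: 26.68
position: [0.4927, 0.044, 0.133]
orientation: [-180.0, 0.1, 174.6]
wrist_force: [1.1, 0.4, 0.6]
grip_width: 0.971
grasp_force: 0.0
```

Emit:
move_arm(
  moves=[
    [1, [0, -50, 0], [0, 0, 0]],
    [1, [0, -100, 0], [0, 0, 0]],
    [1, [0, -150, 0], [0, 0, 0]],
    [1, [0, -150, 0], [0, 0, 0]],
  ],
)

```text
time_s: 27.18
position: [0.4786, -0.108, 0.1328]
orientation: [-179.9, 0.0, 174.3]
wrist_force: [0.2, 1.7, -0.3]
grip_width: 0.997
grasp_force: 0.0
```

Run:
```python
from h import *
go(500,-150,150)
p,d,P=snap('top','t9.png'); hsv=cv2.cvtColor(p,cv2.COLOR_BGR2HSV)
p2,_,_=snap('scene','s9.png')
cv2.imwrite('pics/f.png',np.hstack([cv2.resize(p[220:325,120:260],(400,300)),cv2.resize(p2[260:380,150:310],(400,300))]))
t=math.radians(-3.4);X=np.array([math.cos(t),math.sin(t)]);Y=np.array([-X[1],X[0]])
L=(P[...,:2]*1000-[505,349.5]); a=L@X;b=L@Y;z=P[...,2]*1000
def s(n,m): print(n,m.sum(),"x",a[m].mean().round(1),"y",b[m].mean().round(1),"ext",np.round([a[m].min(),a[m].max(),b[m].min(),b[m].max()],1),"z",np.percentile(z[m],[10,50,90]).round(1))
I=lambda x0,x1,y0,y1:(a>x0)&(a<x1)&(b>y0)&(b<y1)
for n,x,y in(("orange",46,84),("reagent",46,-84),("white",-6,84),("black",-6,-84)): s(n,I(x-24,x+24,y-20,y+20)&(z>50))
W=(hsv[...,1]<50)&(hsv[...,2]>200)
s("dish",I(-30,66,-35,35)&(z>15)&W)
s("tweez",I(-72,-40,-75,75)&(z>10)&(hsv[...,1]<70))
s("rim",I(-78,-73,-100,100)&(hsv[...,1]>90)); s("floor",I(-66,-64,-70,70))
q=P[(abs(P[...,0]-.555)<.03)&(abs(P[...,1]+.231)<.02)][:,2]*1000; print("stack lid z",np.percentile(q,[10,50,90]))
```

```text
pos [ 478.6 -108.   132.8] ori [-1.7992e+02  1.0000e-02  1.7427e+02] shift [-25.5 -39.7 -17.2] turn z 0 rows>= 0.8 t 27.175 j [ 64.  16. -63. 108.  15.  66.  80.]
orange 93 x 44.9 y 81.2 ext [34.7 55.4 70.1 93.7] z [54.5 58.  60.6]
reagent 101 x 45.2 y -86.2 ext [ 32.5  58.  -97.9 -72.9] z [53.8 57.1 64.1]
white 93 x -7.2 y 84.2 ext [-17.4   3.1  73.5  95.9] z [55.3 58.4 60.7]
black 87 x -6.8 y -83.2 ext [-17.6   2.9 -94.1 -71.7] z [55.  58.5 60.5]
dish 667 x 18.5 y -1.5 ext [-20.2  57.7 -26.3  22.9] z [16.6 18.8 21.1]
tweez 118 x -54.7 y 12.0 ext [-68.6 -43.3 -66.4  72.5] z [10.4 13.3 16.9]
rim 186 x -75.5 y 0.9 ext [-77.9 -73.  -99.3  99.7] z [ 8.8 11.3 14.1]
floor 52 x -65.0 y 1.5 ext [-66.  -64.  -67.9  64.4] z [3.9 6.6 9.2]
stack lid z [49.55785752 52.97535014 55.04604573]
```

View pics/f.png

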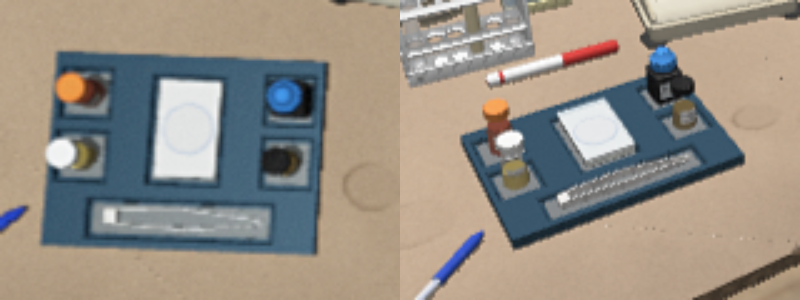

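The final view shows everything seated: orange behind white (75,88), reagent behind black (288,97), dish central, tweezers in the groove, and the stack about 12 mm lower. The gripper is clear of everything, so I hand the job in.

```bash
python3 -c "
from bench import robot
print(robot.sign_off())"
```

```text
the job is handed in; nothing more can be done
None
```

The tray is set out and the job was handed in at about 27 s; in the last pictures the dish, tweezers, orange vial and reagent bottle all sit in their recesses, both old vials still stand and the dispenser stack is one dish lower, but the hand-in returned no verdict.

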